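# Scrape the wood chips off the shoe rack into the boot tray

## Robot

A 6-joint arm with a two-finger parallel gripper is mounted at the origin on the work surface. World frame = base frame: x ahead of the robot, y to its left, z up, the work surface at z = 0. Lengths are in m, angles in rad, forces in N, time in s.
With the tool pointing down it reaches from about 0.35 to 0.975 m from the base axis. Payload 4.9 kg.
Tool frame: the origin (TCP) lies at the very end of the fingers, on their centre line; the grasp point (between the pads) lies ctrl.hold_point_z behind it (ctrl.hold_point_z is the distance from the TCP to the grasp point, in m); z points along the fingers, y is the line along which they close (so a half turn about z gives the same grasp; the last joint's range is limited). The gripper opens to 85 mm and grips with 20 to 120 N. Pads are 22 mm wide; open, the fingers measure 114 mm over their backs; the gripper's body (76 mm by 85 mm) begins 54 mm behind the grasp point. The pads swing forward as they close: fully open they stand 13 mm farther back than shut.
Start: joints at [0.997, 0.053, 1.613, -0, 1.476, -0.119], TCP at [0.275, 0.561, 0.231] pointing down, gripper open.
Joint ranges: [-3.01, 3.01], [-1.01, 2.22], [0.06, 2.58], [-1.02, 4.17], [0.09, 2.62], [-3.14, 3.14]. Speed limits (rad/s): [2.57, 2.57, 3.14, 3.14, 3.14, 3.14].

## Interface

Orientations are given as a rotation vector (axis times angle).
In Python, from station import ctrl gives the robot as it stands. The module is installed in compiled form; this text tells all that it offers.
- The arm moves only by the tool jog_arm, never from a script. Its argument "deltas" is a list of rows, each a list of 3 entries, a list of its own where there are three numbers: the closure, from -1 (fully open) to 1 (shut), then the shift along the world's x, y, z scaled (see below), then the turn, a rotation vector about the world's x, y, z scaled (see below). A call has 1 to 12 rows; each row is the pose to reach, as a shift and turn from the pose commanded when the call began, turning the shorter way round; what a row does not reach only later rows make up. The controller multiplies each number of a shift by 0.4 m and each number of a turn by 180 degrees. A row lasts 1/12 s, in which the tool goes at most 41.7 mm and 7.16 degrees, less where a joint would pass 70% of its speed; a pose out of reach is approached as far as the arm can. A call with a number of a shift or a turn outside -1 to 1 is refused whole. A call with a gripper value outside its range is refused whole. The fingers move at their own pace and stop on an object; "squeeze" is the grip in N (left out, the last holds). Time passes only in rows, so rows that repeat a pose let the fingers close. It gives the time, the measured TCP pose, the force, the opening and the grip force at its end, in the units of the state.
- ctrl.get_obs(): the state, without advancing time (a new reading comes with each control period).
- ctrl.get_image(name): name is "scene" or "top" or "wrist"; returns the picture (480x640x3 uint8, red, green, blue); there is no depth.
- ctrl.get_calibration(name): a dict with "K" (3x3 intrinsics, pixels), "extrinsics" (4x4, takes a point from world to camera coordinates). Camera axes: x right, y down, z forward; pixel columns grow to the right and rows downward; lengths in m; the calibration is good to about 2 mm. A picture is of the moment at which its call begins: read the wrist's pose just before it. get_calibration takes no time and is no camera call; for the wrist camera it gives the pose at the moment of the call.
- ctrl.finish_job(): hands the job in; it is judged then, once.
The state is a dict: "t": time; "q": joint angles; "dq": joint speeds; "effort": joint torques, N m; "tool_pos": TCP position; "tool_rot": TCP orientation; "contact_force": force on the tool from outside, world axes, zero at the start; "wrist_torque": the same for the moment, N m; "opening": finger opening in m; "grip_force": force on a finger pad.
Only numpy, scipy, OpenCV 4.12 (cv2) and the standard library are available. Lean on these libraries where they do the work, as an engineer would, in place of code of your own. Each camera call takes 0.05 s, during which the arm holds its last target. There are 200 camera calls.

## Task

Wood chips from trimming the rough hook board lie on the deck of the shoe rack. Take the scraper block by its handle, set its sole flat on the deck close to the rear upstand, under the hooks and behind the chips, and with light, steady pressure, followed right up to the springy front edge, draw every chip over that edge into the boot tray; then stand the scraper upright on the bench again, clear of the tray, and let go. Keep the gripper off the rack, the hooks and the chips, leave the hanging keys alone, and do not disturb the glass bowl, canister, mirror and hairbrush.

Things in the scene. Friction and masses are not known exactly. Their poses are not given: they have to be found in the camera images.
- rack: steel shoe rack, fixed, on levelling feet of varying height; origin under the deck's middle, 10 to 28 mm above the bench; x along its length, y to its rear (board side), z up. Grey deck 540 (x) by 240 mm (y), top 100 mm above the origin, plain front edge at y = -120, rear upstand 14 mm high, front face at y = +114
- hook_tip (a point): tip of the middle chrome hook, 277 mm above the rack's origin, at x 0, y +78. Five hooks, 90 mm apart along x, reach from y = +120 (face of the 540 mm long wood board, 220 to 315 mm above the origin, open below) to +75; lowest point 253 mm. A vertical gripper holding the scraper at the upstand would hit them; one leaning 30 to 45 degrees, its body towards the front, passes
- deck_mid (a point): middle of the unloaded deck's top surface (does not move as the deck springs); axes as rack
- deck_edge (a point): middle of the unloaded deck's front edge, on its top surface; axes as rack. The deck is thin sheet held along its rear only: stiff there, but towards this edge it springs down, by about 10 mm under the scraper, and back up
- tray: black plastic boot tray, part of the rack, 400 mm (x) by 180 mm (y), walls 30 mm high and 4 mm thick; origin under its centre, 180 mm in front of the rack's origin, same axes. Its rear 30 mm lie under the deck's front edge
- keys (a joint): steel ring (50 mm) with two keys, hanging from the hook at x = +180 of the rack at y = +90, down to about 155 mm above the rack's origin (55 mm above the deck); swing in rad about the rack's x axis, 0 hanging still
- scraper: scraper block standing on its sole: beech bar with a hard rubber sole, 150 mm long (x), 30 mm thick (y), 34 mm high, and on its middle a flat handle 46 mm wide (x) and 26 mm thick, which leans 20 degrees towards -y (the drawing side, the side to face the rack's front) and ends 104 mm above the sole. Origin at the centre of the sole's underside, z up; about 0.22 kg
- scraper_grip (a point): point to hold the scraper: centre of the handle, 14 mm towards -y and 73 mm above the sole. The handle's flat sides look to +x and -x, 46 mm apart, so a gripper closing along x can lean about that line as it likes. It wipes well when pressed on with 5 to 10 N, hard on the steel is over 20 N
- chip0: flat chip of rough brown mango wood, about 60 x 33 mm and 7 mm thick, 11 g; origin at the centre of its underside, z up
- chip1: flat chip of rough brown mango wood, about 60 x 33 mm and 7 mm thick, 11 g; origin at the centre of its underside, z up
- chip2: flat chip of rough brown mango wood, about 60 x 33 mm and 7 mm thick, 11 g; origin at the centre of its underside, z up
- chip3: flat chip of rough brown mango wood, about 60 x 33 mm and 7 mm thick, 11 g; origin at the centre of its underside, z up
- bowl: green glass marble bowl, 92 mm across, 58 mm high, at one end of the deck; origin at the centre of its underside
- canister: lidded stainless canister, 88 mm across, 117 mm high with its knob, at the other end of the deck; origin at the centre of its underside
- mirror: pocket mirror in a hard black case, 85 x 66 x 15 mm, lying on the bench; origin at the centre of its underside
- hairbrush: brown plastic hairbrush, 215 mm long (x), 62 mm wide, 36 mm high, lying on the bench; origin under its neck
Not all that is in view belongs to the job. Several things have the shape of the scraper; the one meant has the colours described above.

How it is judged:
On the way, in this order (a step that is already met when the one before it is completed fails the run):
1. the scraper's sole is pressed flat on the deck with more than 4 N, its middle more than 65 mm behind the deck's middle (within 49 mm of the upstand) (contact force between scraper and rack above 4 N and y of scraper in the frame of deck_mid above 0.065 m and z of scraper in the frame of deck_mid below 0.004 m and angle between scraper's own z axis and vertical below 0.07 rad), for 0.2 s.
2. still pressed on the deck with more than 4 N, the sole's middle has been drawn into the front 20 mm of the deck (contact force between scraper and rack above 4 N and y of scraper in the frame of deck_mid between -0.13 and -0.1 m and z of scraper in the frame of deck_mid between -0.03 and 0.004 m), for 0.1 s.
At the end, for the whole second after the job is handed in: all four chips lie at rest inside the boot tray (within its walls, less than 45 mm above its underside), and the scraper stands upright on its sole on the bench (within 0.08 rad), at rest, not touching the rack or tray (x of chip0 in the frame of tray between -0.19 and 0.19 m and y of chip0 in the frame of tray between -0.086 and 0.086 m and z of each of chip0, chip1, chip2, chip3 in the frame of tray below 0.045 m and linear speed of each of chip0, chip1, chip2, chip3, scraper below 0.02 m/s and x of chip1 in the frame of tray between -0.19 and 0.19 m and y of chip1 in the frame of tray between -0.086 and 0.086 m and x of chip2 in the frame of tray between -0.19 and 0.19 m and y of chip2 in the frame of tray between -0.086 and 0.086 m and x of chip3 in the frame of tray between -0.19 and 0.19 m and y of chip3 in the frame of tray between -0.086 and 0.086 m and height (world z) of scraper below 0.006 m and angle between scraper's own z axis and vertical below 0.08 rad and contact force between scraper and rack below 0.1 N).
It fails at once if the scraper is pressed or knocked against the rack with more than 20 N (contact force between scraper and rack above 20 N).
It fails at once if the gripper or arm touches the rack, hook board or keys with more than 2 N (contact force between any of the arm, the fingers and rack above 2 N).
It fails at once if the fingers push a chip with more than 0.5 N (contact force between the fingers and chip0 above 0.5 N or contact force between the fingers and chip1 above 0.5 N or contact force between the fingers and chip2 above 0.5 N or contact force between the fingers and chip3 above 0.5 N).
It fails at once if the keys are swung more than 0.3 rad (value of joint keys above 0.3 rad or value of joint keys below -0.3 rad).
It fails at once if the bowl, canister, mirror or hairbrush is moved more than 15 mm (distance of any of bowl, canister, mirror, hairbrush from where it was at the start of the episode above 0.015 m).
It also fails if it takes over 72 s, if anything falls off the work surface, if the arm or the gripper's body presses on something with over 40 N, if the wrist force passes 120 N, or if a joint passes its speed limit or range.

## Working session

There is one attempt and no reset: what is moved stays moved. The work goes in short steps, Python scripts to look and compute and a tool call to move; the robot and the scene stay as the last step left them, time stands still between calls to the robot, and variables do not carry over. Pictures are saved under pics/ and viewed, at most 11 in all, crops included, and the job is handed in when it is done.

Besides the shell and the picture viewer there is one more tool, called after "Request:" as name([rows], argument=value, ...), one row to a line, values as JSON. jog_arm: Moves the arm, as the interface text tells. Its arguments: {"type":"object","properties":{"deltas":{"type":"array","items":{"type":"array"}},"squeeze":{"type":"number"}},"required":["deltas"]}

```bash
mkdir -p pics
python3 - <<'E'
from station import ctrl
import cv2,numpy as np
np.set_printoptions(precision=4,suppress=True)
o=ctrl.get_obs()
for k,v in o.items(): print(k,v)
print(ctrl.hold_point_z)
for n in ("scene","top"):
    im=ctrl.get_image(n); cv2.imwrite(f"pics/{n}0.png",im[...,::-1]); c=ctrl.get_calibration(n); print(n,c["K"],c["extrinsics"])
E
```

```text
t 0.0
q [ 0.997   0.0533  1.6143 -0.      1.476  -0.119 ]
dq [ 0.0008  0.001  -0.0012 -0.0014 -0.0027  0.0002]
effort [ -0.0014 -39.3702 -37.0166  -0.0002   0.0071   0.    ]
tool_pos [0.2742 0.561  0.2301]
tool_rot [-0.7081 -3.0601  0.003 ]
contact_force [0.0285 0.4227 0.9893]
wrist_torque [ 0.0244 -0.0406 -0.0192]
grip_force 0.0
opening 0.08559690709320743
0.0187
scene [[457.8142   0.     313.3486]
 [  0.     457.8142 233.566 ]
 [  0.       0.       1.    ]] [[-0.6444  0.7647  0.006   0.4389]
 [ 0.5814  0.495  -0.6457 -0.0983]
 [-0.4967 -0.4126 -0.7636  1.4363]
 [ 0.      0.      0.      1.    ]]
top [[488.6231   0.     314.2072]
 [  0.     488.6231 238.0972]
 [  0.       0.       1.    ]] [[-0.0065 -0.9998  0.0164 -0.1337]
 [-0.9947  0.0047 -0.1029  0.5266]
 [ 0.1028 -0.017  -0.9946  1.5472]
 [ 0.      0.      0.      1.    ]]
```

View pics/scene0.png

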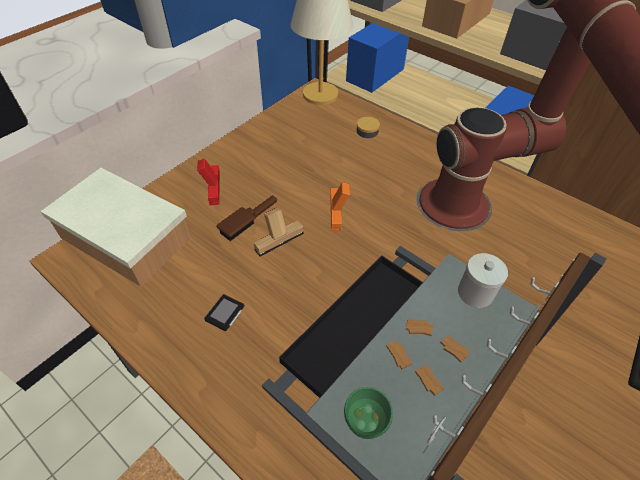

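View pics/top0.png

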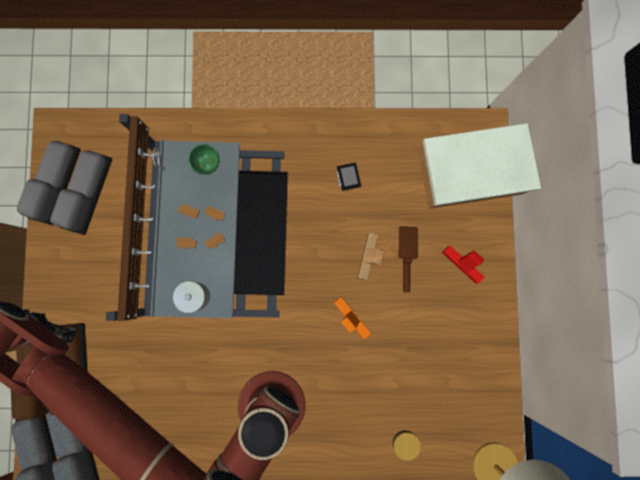

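The scene view shows the rack on the right (deck with four chips, canister at (482,280), bowl at (368,412)). The top view shows the beech scraper at (370,256), with the hairbrush beside it at (408,255) and the mirror at (348,176). The chips are at about (189,211), (215,213), (187,243) and (215,241), and the keys hang at (152,155). I'll zoom in to measure.

Run:
```python
import cv2,numpy as np
t=cv2.imread("pics/top0.png"); s=cv2.imread("pics/scene0.png")
a=cv2.resize(t[135:325,110:300],(600,600),interpolation=cv2.INTER_CUBIC)  # x3.158
cv2.imwrite("pics/c1.png",a)
b=s[240:480,260:580]; cv2.imwrite("pics/c2.png",cv2.resize(b,(800,600),interpolation=cv2.INTER_CUBIC)) # x2.5
for n,im in(("t",t),("s",s)):
    h=cv2.cvtColor(im,cv2.COLOR_BGR2HSV)
    for p in ([(190,211),(215,213),(187,243),(215,241),(368,256),(200,180),(168,200)] if n=="t" else [(420,326),(398,355),(455,348),(430,380),(270,243),(278,220),(420,290)]): print(n,p,h[p[1],p[0]])
```

```text
t (190, 211) [ 16 153 145]
t (215, 213) [ 16 153 145]
t (187, 243) [ 16 155 146]
t (215, 241) [ 16 149 145]
t (368, 256) [ 16 131 170]
t (200, 180) [ 92  29 114]
t (168, 200) [ 92  28 117]
s (420, 326) [ 15 140 153]
s (398, 355) [ 15 140 144]
s (455, 348) [ 15 140 149]
s (430, 380) [ 15 141 147]
s (270, 243) [ 15  95 178]
s (278, 220) [ 17 110 181]
s (420, 290) [ 80  18 128]
```

View pics/c1.png

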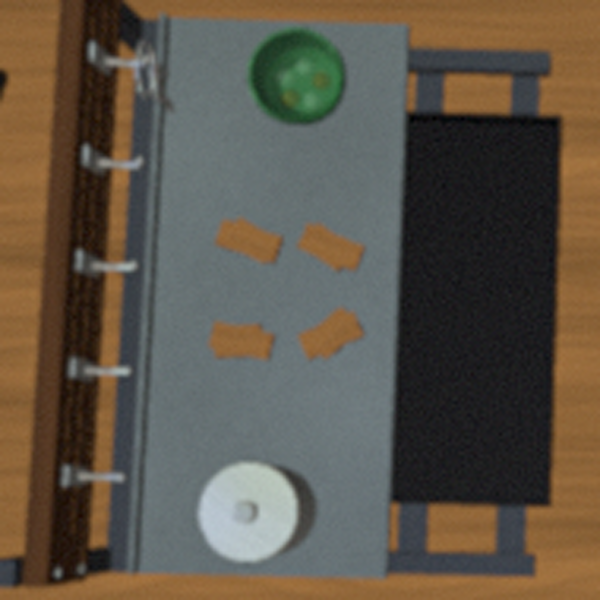

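View pics/c2.png

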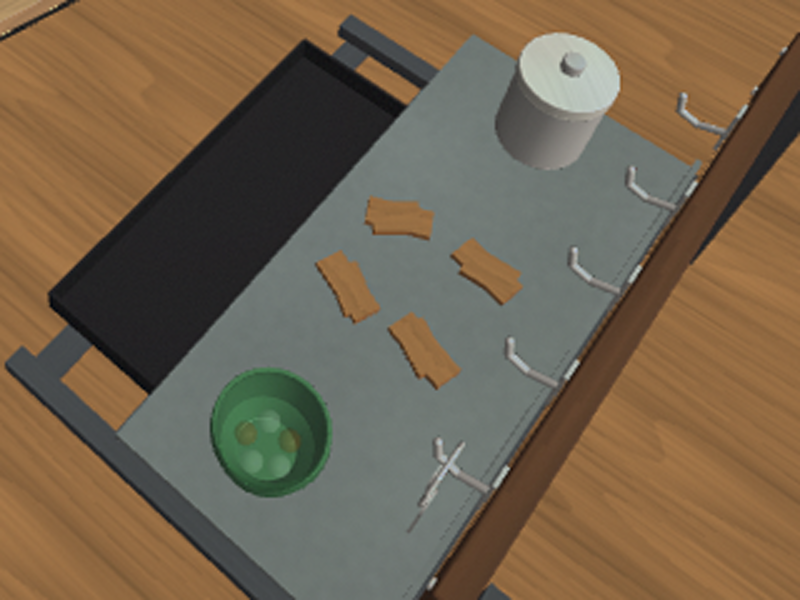

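The crops show the deck front corners at crop (409,25) and (385,577) in the top view, and (118,435) and (473,36) in the scene view. The chips sit mid-deck and span about 142 crop px along x, so one 150 mm stroke just covers them. Next I'll triangulate the deck and look at the scraper up close.

```bash
cat > h.py <<'E'
import cv2,numpy as np
from station import ctrl
np.set_printoptions(precision=4,suppress=True)
C={n:ctrl.get_calibration(n) for n in("top","scene")}
def P(n): return C[n]["K"]@C[n]["extrinsics"][:3]
def tri(a,b):
    X=cv2.triangulatePoints(P("top"),P("scene"),np.float64(a).reshape(2,1),np.float64(b).reshape(2,1))[:,0]
    X=X[:3]/X[3]; 
    e=[np.linalg.norm((lambda q:q[:2]/q[2])(P(n)@np.r_[X,1])-p) for n,p in(("top",a),("scene",b))]
    return X,e
def cast(n,p,z):
    K,E=C[n]["K"],C[n]["extrinsics"]; R,t=E[:3,:3],E[:3,3]
    o=-R.T@t; d=R.T@np.linalg.inv(K)@np.r_[p,1]; return o+d*(z-o[2])/d[2]
def proj(n,X): q=P(n)@np.r_[X,1]; return q[:2]/q[2]
E
python3 - <<'E'
from h import *
T=lambda x,y:(110+(x+.5)/3.158-.5,135+(y+.5)/3.158-.5); S=lambda x,y:(260+(x+.5)/2.5-.5,240+(y+.5)/2.5-.5)
for a,b in [((409,25),(118,435)),((385,577),(473,36))]: print("corner",*tri(T(*a),S(*b)))
def chips(n,im,roi):
    h=cv2.cvtColor(im,cv2.COLOR_BGR2HSV); m=cv2.inRange(h,(8,90,80),(22,255,200)); k=np.zeros_like(m); x0,y0,x1,y1=roi; k[y0:y1,x0:x1]=m[y0:y1,x0:x1]
    c=[c for c in cv2.findContours(k,cv2.RETR_EXTERNAL,cv2.CHAIN_APPROX_NONE)[0] if cv2.contourArea(c)>60]
    return [( np.array([(m:=cv2.moments(q))['m10']/m['m00'],m['m01']/m['m00']]),q) for q in c]
t=cv2.imread("pics/top0.png"); s=cv2.imread("pics/scene0.png")
ct=chips("top",t,(165,195,233,260)); cs=chips("scene",s,(380,310,475,400))
print(len(ct),len(cs))
for p,q in ct:
    b=min(cs,key=lambda u:tri(p,u[0])[1][0]+np.linalg.norm(tri(p,u[0])[0][2]-.12)*100)
    w=np.array([cast("top",v[0],.125)[:2] for v in q]); print("chip",p,*tri(p,b[0]),w.min(0),w.max(0))
a=cv2.resize(t[225:285,345:425],(640,480),interpolation=cv2.INTER_CUBIC)
b=cv2.resize(s[195:265,245:315],(480,480),interpolation=cv2.INTER_CUBIC)
cv2.imwrite("pics/c3.png",cv2.resize(np.hstack([cv2.resize(t[225:295,345:400],(440,560),interpolation=2),b[:0] if 0 else cv2.resize(s[195:265,250:295],(360,560),interpolation=2)]),(800,560)))
E
```

```text
corner [0.8184 0.0973 0.1056] [np.float64(0.16151519543394388), np.float64(0.2890555275601716)]
corner [0.2797 0.1143 0.106 ] [np.float64(0.13783890829339165), np.float64(0.18126577403709881)]
4 4
chip [185.7644 242.5559] [0.5057 0.2539 0.113 ] [np.float64(0.25141847050553234), np.float64(0.39097892023834996)] [0.4877 0.221 ] [0.5211 0.2781]
chip [214.3781 240.4302] [0.5118 0.1676 0.1125] [np.float64(0.2560928868542367), np.float64(0.38980165837825914)] [0.4904 0.137 ] [0.5328 0.1941]
chip [214.3816 212.9517] [0.5962 0.1692 0.1121] [np.float64(0.1422700804689396), np.float64(0.2279843244303788)] [0.5753 0.138 ] [0.6154 0.1956]
chip [188.3893 210.6823] [0.6034 0.2481 0.1129] [np.float64(0.192534795653854), np.float64(0.31794004597269643)] [0.5818 0.2167] [0.6217 0.2742]
```

View pics/c3.png

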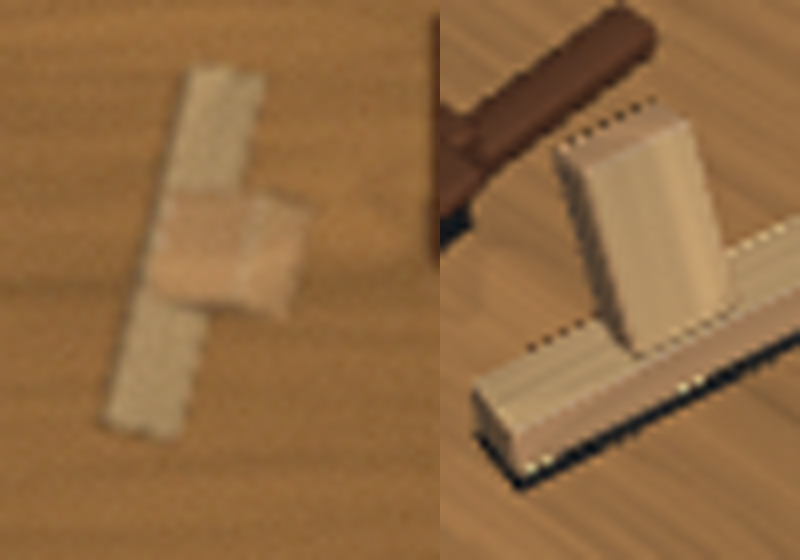

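The close-up shows the scraper's bar-top corners at crop (190,66), (265,75), (180,438) and (105,425). The handle top is centred near (270,257) in the top view and (626,134) in the scene view, leaning to world -y.

Run:
```python
from h import *
T=lambda x,y:(345+(x+.5)/8-.5,225+(y+.5)/8-.5); S=lambda x,y:(250+(x-440+.5)/8-.5,195+(y+.5)/8-.5)
w=np.array([cast("top",T(*p),.034)[:2] for p in [(190,66),(265,75),(180,438),(105,425)]])
print(w,w.mean(0)); print(np.linalg.norm(w[0]-w[3]),np.linalg.norm(w[0]-w[1]))
for d in (w[0]-w[3],w[1]-w[2]): print("yaw",np.degrees(np.arctan2(d[1],d[0])))
print("handle top",*tri(T(270,257),S(626,134)))
# full bar mask in scene: print other end
s=cv2.imread("pics/scene0.png"); 
print(proj("scene",[.43,-.16,.034]))
for a in[np.radians(-12)]:
  c=w.mean(0); R=np.array([[np.cos(a),-np.sin(a)],[np.sin(a),np.cos(a)]])
  im=s.copy()
  for z in(0,.034):
    pts=[proj("scene",np.r_[c+R@np.array(v),z]) for v in[(-.075,-.015),(.075,-.015),(.075,.015),(-.075,.015)]]
    cv2.polylines(im,[np.int32(np.array(pts)*16)],True,(255,0,0),1,cv2.LINE_AA,4)
  for z in(.104,):
    pts=[proj("scene",np.r_[c+R@np.array(v),z]) for v in[(-.023,-.039),(.023,-.039),(.023,-.012),(-.023,-.012)]]
    cv2.polylines(im,[np.int32(np.array(pts)*16)],True,(0,0,255),1,cv2.LINE_AA,4)
cv2.imwrite("pics/c4.png",cv2.resize(im[195:265,245:315],(560,560),interpolation=2))
```

```text
[[ 0.5416 -0.311 ]
 [ 0.5378 -0.3412]
 [ 0.3923 -0.3043]
 [ 0.3976 -0.2745]] [ 0.4673 -0.3078]
0.14849719310313395 0.030439138760789793
yaw -14.245813635166314
yaw -14.219793223369678
handle top [ 0.4604 -0.3322  0.1029] [np.float64(0.26426205953999543), np.float64(0.3329997970472692)]
[327.7294 251.9159]
```

View pics/c4.png

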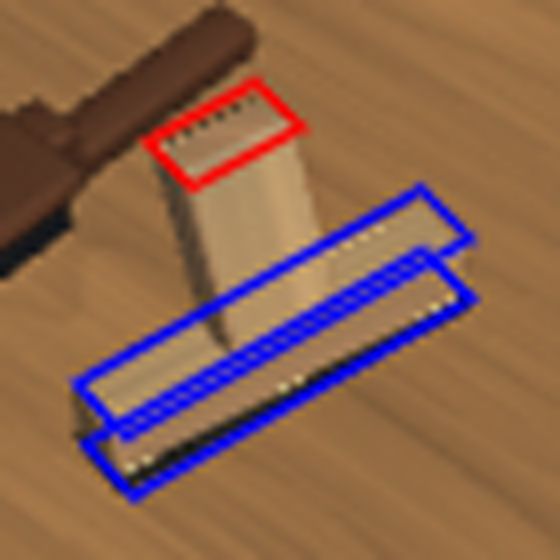

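```bash
cat >> h.py <<'E'
from scipy.spatial.transform import Rotation as Ro
def ori(yaw,lean):
    c,s=np.cos(yaw),np.sin(yaw); y=np.array([c,s,0]); z=np.array([-s*np.sin(lean),c*np.sin(lean),-np.cos(lean)])
    return Ro.from_matrix(np.c_[np.cross(y,z),y,z])
def move(grip,yaw,lean,back=0):
    "deltas from the present pose to hold point at grip, drawn back by back"
    o=ctrl.get_obs(); R=ori(yaw,lean); p=np.array(grip)+(ctrl.hold_point_z-back)*R.as_matrix()[:,2]
    d=p-o["tool_pos"]; r=(R*Ro.from_rotvec(o["tool_rot"]).inv()).as_rotvec()
    print("tcp",p,"shift",d/.4,"turn",r/np.pi,"deg",np.degrees(np.linalg.norm(r)),"q",o["q"],"t",o["t"])
def rel(tool):  # hold point now
    o=ctrl.get_obs(); return o["tool_pos"]-ctrl.hold_point_z*Ro.from_rotvec(o["tool_rot"]).as_matrix()[:,2]
E
python3 - <<'E'
from h import *
a=np.radians(-14.2); move([.4639,-.3214,.073],a,np.radians(40),.12)
E
```

```text
tcp [ 0.4479 -0.3845  0.1506] shift [ 0.4342 -2.3638 -0.1989] turn [ 0.2177  0.1003 -0.4154] deg 86.33089524298234 q [ 0.997   0.0533  1.6141  0.      1.476  -0.119 ] t 0.1
```

Request:
jog_arm([
  [-1,[0,0,0.3],[0,0,0]],
  [-1,[0,0,0.6],[0,0,0]],
  [-1,[0,0,0.6],[0,0,0]],
  [-1,[0,0,0.6],[0,0,0]],
  [-1,[0,0,0.6],[0,0,0]],
  [-1,[0,0,0.6],[0,0,0]],
  [-1,[0,0,0.6],[0,0,0]],
  [-1,[0,0,0.6],[0,0,0]],
], squeeze=100)

```text
t: 0.77
tool_pos: [0.2748, 0.5618, 0.4744]
tool_rot: [0.708, 3.059, 0.008]
contact_force: [-0.2, 0.5, -0.0]
opening: 0.0855
grip_force: 0.0
```

Request:
jog_arm([
  [-1,[0.3,-1,0],[0,0,0]],
  [-1,[0.3,-1,0],[0,0,0]],
  [-1,[0.3,-1,0],[0,0,0]],
  [-1,[0.3,-1,0],[0,0,0]],
  [-1,[0.3,-1,0],[0,0,0]],
  [-1,[0.3,-1,0],[0,0,0]],
  [-1,[0.3,-1,0],[0,0,0]],
  [-1,[0.3,-1,0],[0,0,-0.1]],
  [-1,[0.3,-1,0],[0,0,-0.2]],
  [-1,[0.3,-1,0],[0,0,-0.2]],
  [-1,[0.3,-1,0],[0,0,-0.2]],
  [-1,[0.3,-1,0],[0,0,-0.2]],
])

```text
t: 1.77
tool_pos: [0.395, 0.1589, 0.4684]
tool_rot: [-1.63, -2.682, 0.005]
contact_force: [-0.0, 1.0, 0.1]
opening: 0.0855
grip_force: 0.0
```

Request:
jog_arm([
  [-1,[0.15,-1,-0.2],[0,0,-0.2]],
  [-1,[0.15,-1,-0.2],[0,0,-0.2]],
  [-1,[0.15,-1,-0.2],[0,0,-0.2]],
  [-1,[0.15,-1,-0.2],[0,0,-0.2]],
  [-1,[0.15,-1,-0.2],[0,0,-0.2]],
  [-1,[0.15,-1,-0.2],[0,0,-0.2]],
  [-1,[0.15,-1,-0.2],[0,0,-0.2]],
  [-1,[0.15,-1,-0.2],[0,0,-0.2]],
  [-1,[0.15,-1,-0.2],[0,0,-0.2]],
  [-1,[0.15,-1,-0.2],[0,0,-0.2]],
  [-1,[0.15,-1,-0.2],[0,0,-0.2]],
  [-1,[0.15,-1,-0.2],[0,0,-0.2]],
])

```text
t: 2.77
tool_pos: [0.4536, -0.2395, 0.3871]
tool_rot: [-2.366, -2.055, 0.002]
contact_force: [0.2, 0.6, 0.2]
opening: 0.0853
grip_force: 0.0
```

Run:
```python
from h import *
a=np.radians(-14.2); move([.4639,-.3214,.073],a,np.radians(40),.12)
```

```text
tcp [ 0.4479 -0.3845  0.1506] shift [-0.0141 -0.3625 -0.5912] turn [ 0.2166 -0.0446 -0.0335] deg 40.26229101994516 q [-0.6311 -0.2549  1.6443  0.0002  1.7597 -0.4907] t 2.7667
```

Request:
jog_arm([
  [-1,[0,-0.36,0],[0.217,-0.0446,-0.0335]],
  [-1,[-0.014,-0.3625,0],[0.217,-0.0446,-0.0335]],
  [-1,[-0.014,-0.3625,0],[0.217,-0.0446,-0.0335]],
  [-1,[-0.014,-0.3625,-0.1],[0.217,-0.0446,-0.0335]],
  [-1,[-0.014,-0.3625,-0.2],[0.217,-0.0446,-0.0335]],
  [-1,[-0.014,-0.3625,-0.3],[0.217,-0.0446,-0.0335]],
  [-1,[-0.014,-0.3625,-0.4],[0.217,-0.0446,-0.0335]],
  [-1,[-0.014,-0.3625,-0.5],[0.217,-0.0446,-0.0335]],
  [-1,[-0.014,-0.3625,-0.55],[0.217,-0.0446,-0.0335]],
  [-1,[-0.014,-0.3625,-0.591],[0.217,-0.0446,-0.0335]],
  [-1,[-0.014,-0.3625,-0.591],[0.217,-0.0446,-0.0335]],
])

```text
t: 3.68
tool_pos: [0.4481, -0.3805, 0.1508]
tool_rot: [-2.06, -1.604, -0.754]
contact_force: [-0.1, -0.0, -1.2]
opening: 0.0856
grip_force: 0.0
```

Run:
```python
from h import *
a=np.radians(-14.2); move([.4639,-.3214,.073],a,np.radians(40))
im=ctrl.get_image("scene"); cv2.imwrite("pics/s1.png",im[...,::-1][130:400,180:540])
```

```text
tcp [ 0.4668 -0.3097  0.0587] shift [ 0.0468  0.1768 -0.2304] turn [-0.0007  0.0005  0.0001] deg 0.16359227406709131 q [-1.0504  0.3139  1.5704  0.4763  1.777  -0.8296] t 3.6833
```

View pics/s1.png

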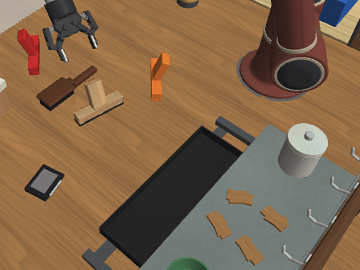

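The gripper is lined up behind the scraper, leaning as planned with fingers open either side of the handle and the hairbrush clear. I'll advance and close.

Request:
jog_arm([
  [-1,[0.008,0.03,-0.038],[0,0,0]],
  [-1,[0.016,0.059,-0.077],[0,0,0]],
  [-1,[0.023,0.088,-0.115],[0,0,0]],
  [-1,[0.031,0.118,-0.154],[0,0,0]],
  [-1,[0.039,0.147,-0.192],[0,0,0]],
  [-1,[0.047,0.177,-0.23],[0,0,0]],
  [-1,[0.047,0.177,-0.23],[0,0,0]],
  [-1,[0.047,0.177,-0.23],[0,0,0]],
])

```text
t: 4.4
tool_pos: [0.4686, -0.3129, 0.0647]
tool_rot: [-2.065, -1.613, -0.755]
contact_force: [0.2, 1.1, 0.3]
opening: 0.0849
grip_force: 0.0
```

Request:
jog_arm([
  [0,[0,0,0],[0,0,0]],
  [1,[0,0,0],[0,0,0]],
  [1,[0,0,0],[0,0,0]],
  [1,[0,0,0],[0,0,0]],
  [1,[0,0,0],[0,0,0]],
  [1,[0,0,0],[0,0,0]],
  [1,[0,0,0],[0,0,0]],
  [1,[0,0,0],[0,0,0]],
  [1,[0,0,0],[0,0,0]],
  [1,[0,0,0],[0,0,0]],
], squeeze=100)

```text
t: 5.23
tool_pos: [0.4685, -0.3144, 0.0646]
tool_rot: [-2.068, -1.612, -0.756]
contact_force: [1.1, -3.3, 6.1]
opening: 0.045
grip_force: 102.5
```

Run:
```python
from h import *
a=np.radians(-14.2); move([.4639,-.3214,.073],a,np.radians(40)); print(rel(0))
```

```text
tcp [ 0.4668 -0.3097  0.0587] shift [-0.0042  0.0116 -0.0149] turn [0.0021 0.0025 0.0008] deg 0.6112205359824401 q [-0.9718  0.334   1.7064  0.5063  1.5947 -0.8427] t 5.2333
[ 0.4655 -0.326   0.079 ]
```

```bash
cat >> h.py <<'E'
# grasp: scraper (sole centre) in the tool, from the pose at the grasp
G0=np.array([.4685,-.3144,.0646]); GR=Ro.from_rotvec([-2.068,-1.612,-.756])
yv=GR.as_matrix()[:,1]; YAW=np.arctan2(yv[1],yv[0])
RS=GR.inv()*Ro.from_euler("z",YAW); PS=GR.inv().apply(np.array([.4673,-.3078,0])-G0)
FE=np.array([.549,.1058]); RY=-np.radians(1.81); MID=FE+.12*np.array([-np.sin(RY),np.cos(RY)]); ZD=.108
def torack(p): c,s=np.cos(RY),np.sin(RY); d=np.array(p)[:2]-MID; return np.array([c*d[0]+s*d[1],-s*d[0]+c*d[1],p[2]-ZD])
def toworld(p): c,s=np.cos(RY),np.sin(RY); return np.r_[MID+[c*p[0]-s*p[1],s*p[0]+c*p[1]],p[2]+ZD]
def scr():
    o=ctrl.get_obs(); R=Ro.from_rotvec(o["tool_rot"]); S=R*RS; p=o["tool_pos"]+R.apply(PS)
    print("t",o["t"],"scraper",p,"rack",torack(p),"zaxis",S.as_matrix()[:,2],"F",o["contact_force"],"q",o["q"]); return p,S
def go(p,yaw,pitch=0):
    "deltas to bring scraper sole centre to world p"
    o=ctrl.get_obs(); S=Ro.from_euler("zx",[yaw,pitch]) if 0 else Ro.from_euler("z",yaw)*Ro.from_euler("x",pitch)
    R=S*RS.inv(); q=np.array(p)-R.apply(PS); r=(R*Ro.from_rotvec(o["tool_rot"]).inv()).as_rotvec()
    print("shift",(q-o["tool_pos"])/.4,"turn",r/np.pi,"deg",np.degrees(np.linalg.norm(r)))
E
python3 -c "
from h import *
print(np.degrees(YAW)); scr()"
```

```text
-14.325988613518582
t 5.2333 scraper [ 0.4673 -0.3078  0.    ] rack [-0.0686 -0.536  -0.108 ] zaxis [ 0.0002 -0.0002  1.    ] F [ 1.1176 -3.2565  6.1222] q [-0.9718  0.334   1.7064  0.5063  1.5947 -0.8427]
```

Request:
jog_arm([
  [1,[0,0,0.05],[0,0,0]],
  [1,[0,0,0.1],[0,0,0]],
  [1,[0,0,0.2],[0,0,0]],
  [1,[0,0,0.3],[0,0,0]],
  [1,[0,0,0.4],[0,0,0]],
  [1,[0,0,0.5],[0,0,0]],
  [1,[0,0,0.55],[0,0,0]],
  [1,[0,0,0.6],[0,0,0]],
  [1,[0,0,0.6],[0,0,0]],
  [1,[0,0,0.6],[0,0,0]],
])

```text
t: 6.07
tool_pos: [0.4677, -0.3131, 0.3029]
tool_rot: [-2.067, -1.611, -0.754]
contact_force: [-0.0, -0.4, -2.4]
opening: 0.0451
grip_force: 102.4
```

Run:
```python
from h import *
scr()
p=toworld([0,.083,.20]); p2=toworld([0,-.10,.20]); print(MID,p,p2); go(p2,RY); go(p,RY)
```

```text
t 6.0667 scraper [ 0.4664 -0.3065  0.2383] rack [-0.0696 -0.5347  0.1303] zaxis [ 0.002  -0.0008  1.    ] F [-0.0396 -0.3923 -2.3658] q [-0.9713  0.0919  1.5601  0.5439  1.9329 -0.6442]
[0.5528 0.2257] [0.5554 0.3087 0.308 ] [0.5496 0.1258 0.308 ]
shift [0.2113 1.0819 0.1743] turn [-0.0002 -0.0006  0.0695] deg 12.50584548607978
shift [0.2258 1.5392 0.1743] turn [-0.0002 -0.0006  0.0695] deg 12.50584548607978
```

Request:
jog_arm([
  [1,[0.01,0.04,0.04],[0,0,0]],
  [1,[0.03,0.12,0.08],[0,0,0.01]],
  [1,[0.05,0.22,0.12],[0,0,0.02]],
  [1,[0.07,0.32,0.15],[0,0,0.03]],
  [1,[0.09,0.42,0.17],[0,0,0.04]],
  [1,[0.11,0.52,0.17],[0,0,0.05]],
  [1,[0.13,0.62,0.17],[0,0,0.06]],
  [1,[0.15,0.72,0.17],[0,0,0.0695]],
  [1,[0.17,0.82,0.17],[0,0,0.0695]],
  [1,[0.19,0.91,0.17],[0,0,0.0695]],
  [1,[0.2,0.97,0.17],[0,0,0.0695]],
  [1,[0.21,1,0.17],[0,0,0.0695]],
])

```text
t: 7.07
tool_pos: [0.5506, 0.0902, 0.3675]
tool_rot: [-1.846, -1.796, -0.672]
contact_force: [0.5, -0.2, -2.2]
opening: 0.0454
grip_force: 102.4
```

Run:
```python
from h import *
scr()
for r in([0,0,.2],[0,.02,.05],[0,.083,.03],[0,.083,.01]): print(r);go(toworld(r),RY)
```

```text
t 7.0667 scraper [0.5475 0.0966 0.3029] rack [-0.0012 -0.1292  0.1949] zaxis [ 0.008  -0.0034  1.    ] F [ 0.4535 -0.1825 -2.2081] q [-0.2966 -0.1529  1.694   0.6824  1.764  -0.19  ]
[0, 0, 0.2]
shift [0.012  0.3233 0.0128] turn [-0.0011 -0.0026 -0.0012] deg 0.5431090630959523
[0, 0.02, 0.05]
shift [ 0.0135  0.3733 -0.3622] turn [-0.0011 -0.0026 -0.0012] deg 0.5431090630959523
[0, 0.083, 0.03]
shift [ 0.0185  0.5307 -0.4122] turn [-0.0011 -0.0026 -0.0012] deg 0.5431090630959523
[0, 0.083, 0.01]
shift [ 0.0185  0.5307 -0.4622] turn [-0.0011 -0.0026 -0.0012] deg 0.5431090630959523
```

Request:
jog_arm([
  [1,[0.01,0.06,0],[0,-0.0026,0]],
  [1,[0.012,0.14,0],[0,-0.0026,0]],
  [1,[0.012,0.22,-0.05],[0,-0.0026,0]],
  [1,[0.012,0.28,-0.12],[0,-0.0026,0]],
  [1,[0.012,0.32,-0.2],[0,-0.0026,0]],
  [1,[0.013,0.34,-0.27],[0,-0.0026,0]],
  [1,[0.013,0.36,-0.33],[0,-0.0026,0]],
  [1,[0.014,0.373,-0.36],[-0.001,-0.0026,-0.001]],
  [1,[0.014,0.373,-0.36],[-0.001,-0.0026,-0.001]],
  [1,[0.014,0.373,-0.36],[-0.001,-0.0026,-0.001]],
])

```text
t: 7.9
tool_pos: [0.557, 0.2362, 0.2257]
tool_rot: [-1.855, -1.801, -0.682]
contact_force: [0.4, -0.1, -1.3]
opening: 0.045
grip_force: 102.5
```

Run:
```python
from h import *
p,S=scr()
for r in([0,.083,.03],[0,.083,.01]): print(r);go(toworld(r),RY)
t=ctrl.get_image("top")[...,::-1]; s=ctrl.get_image("scene")[...,::-1]
out=[]
im=s.copy()
for z in(0,.034):
    pts=np.array([proj("scene",p+S.apply([x,y,z])) for x,y in[(-.075,-.015),(.075,-.015),(.075,.015),(-.075,.015)]])
    cv2.polylines(im,[np.int32(pts*16)],True,(255,0,0),1,cv2.LINE_AA,4)
cv2.imwrite("pics/s2.png",np.hstack([cv2.resize(im[250:450,320:520],(400,400),interpolation=2),cv2.resize(t[140:320,120:300],(400,400),interpolation=2)]))
```

```text
t 7.9 scraper [0.5546 0.2423 0.1611] rack [0.0013 0.0166 0.0531] zaxis [-0.0027  0.0009  1.    ] F [ 0.4447 -0.0599 -1.3159] q [-0.0298 -0.0696  1.8536  0.7057  1.3949 -0.142 ]
[0, 0.083, 0.03]
shift [ 0.0026  0.1659 -0.0578] turn [0.0003 0.0009 0.0009] deg 0.23534645283674593
[0, 0.083, 0.01]
shift [ 0.0026  0.1659 -0.1078] turn [0.0003 0.0009 0.0009] deg 0.23534645283674593
```

View pics/s2.png

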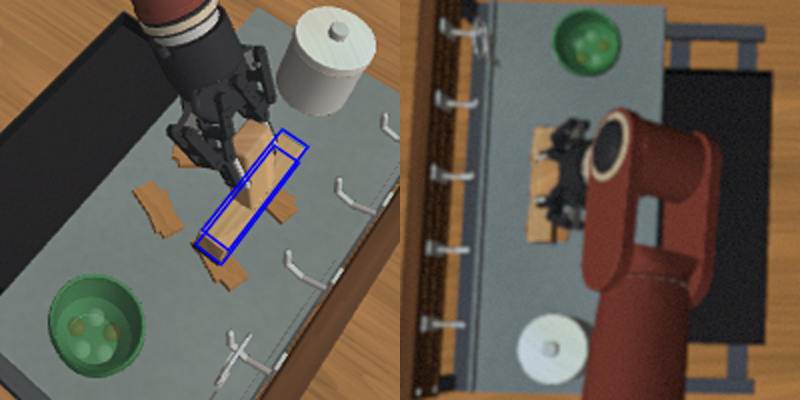

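The outline matches the held scraper. The hooks, keys and canister are clear. I'll move back under the hooks and then down.

Request:
jog_arm([
  [1,[0,0.02,-0.01],[0,0,0]],
  [1,[0,0.05,-0.03],[0,0,0]],
  [1,[0.001,0.08,-0.05],[0,0,0]],
  [1,[0.002,0.11,-0.058],[0,0,0]],
  [1,[0.002,0.14,-0.058],[0,0,0]],
  [1,[0.0026,0.16,-0.058],[0,0,0]],
  [1,[0.0026,0.166,-0.065],[0,0.001,0.001]],
  [1,[0.0026,0.166,-0.08],[0,0.001,0.001]],
  [1,[0.0026,0.166,-0.095],[0,0.001,0.001]],
  [1,[0.0026,0.166,-0.105],[0,0.001,0.001]],
  [1,[0.0026,0.166,-0.108],[0,0.001,0.001]],
  [1,[0.0026,0.166,-0.108],[0,0.001,0.001]],
])

```text
t: 9.0
tool_pos: [0.5581, 0.3024, 0.1827]
tool_rot: [-1.853, -1.802, -0.679]
contact_force: [-0.3, -0.7, -2.2]
opening: 0.0453
grip_force: 102.5
```

Run:
```python
from h import *
p,S=scr(); go(toworld([0,.083,.005]),RY)
```

```text
t 9.0 scraper [0.5556 0.3085 0.1181] rack [0.0002 0.0828 0.0101] zaxis [-0.0008  0.0012  1.    ] F [-0.3169 -0.6567 -2.1918] q [ 0.0899  0.0054  1.8562  0.7258  1.2634 -0.1049]
shift [-0.0003  0.0004 -0.0127] turn [0.0004 0.0002 0.0001] deg 0.08147622620724898
```

Request:
jog_arm([
  [1,[0,0,-0.0025],[0,0,0]],
  [1,[0,0,-0.005],[0,0,0]],
  [1,[0,0,-0.0075],[0,0,0]],
  [1,[0,0,-0.01],[0,0,0]],
  [1,[0,0,-0.01],[0,0,0]],
  [1,[0,0,-0.01],[0,0,0]],
])

```text
t: 9.5
tool_pos: [0.5584, 0.3029, 0.1797]
tool_rot: [-1.852, -1.803, -0.68]
contact_force: [0.7, 0.8, -2.1]
opening: 0.0448
grip_force: 102.5
```

Request:
jog_arm([
  [1,[0,0,-0.00125],[0,0,0]],
  [1,[0,0,-0.0025],[0,0,0]],
  [1,[0,0,-0.00375],[0,0,0]],
  [1,[0,0,-0.00375],[0,0,0]],
  [1,[0,0,-0.00375],[0,0,0]],
])

```text
t: 9.92
tool_pos: [0.5583, 0.3029, 0.1782]
tool_rot: [-1.852, -1.803, -0.68]
contact_force: [-0.5, 0.4, -2.1]
opening: 0.0449
grip_force: 102.5
```

Request:
jog_arm([
  [1,[0,0,-0.00125],[0,0,0]],
  [1,[0,0,-0.0025],[0,0,0]],
  [1,[0,0,-0.00375],[0,0,0]],
  [1,[0,0,-0.00375],[0,0,0]],
  [1,[0,0,-0.00375],[0,0,0]],
])

```text
t: 10.33
tool_pos: [0.5583, 0.3028, 0.1766]
tool_rot: [-1.852, -1.803, -0.68]
contact_force: [-0.3, 0.3, -2.5]
opening: 0.0448
grip_force: 102.5
```

Request:
jog_arm([
  [1,[0,0,-0.00125],[0,0,0]],
  [1,[0,0,-0.0025],[0,0,0]],
  [1,[0,0,-0.0025],[0,0,0]],
  [1,[0,0,-0.0025],[0,0,0]],
])

```text
t: 10.67
tool_pos: [0.5584, 0.3029, 0.1756]
tool_rot: [-1.852, -1.803, -0.68]
contact_force: [0.4, 0.7, -1.8]
opening: 0.0449
grip_force: 102.5
```

Sole is estimated at 0.111 and there is no contact yet, so I'll carry on in 1 mm steps.

Request:
jog_arm([
  [1,[0,0,-0.00125],[0,0,0]],
  [1,[0,0,-0.0025],[0,0,0]],
  [1,[0,0,-0.0025],[0,0,0]],
  [1,[0,0,-0.0025],[0,0,0]],
])

```text
t: 11.0
tool_pos: [0.5585, 0.3029, 0.1751]
tool_rot: [-1.852, -1.803, -0.681]
contact_force: [0.1, -0.5, 0.1]
opening: 0.045
grip_force: 102.8
```

Request:
jog_arm([
  [1,[0,0,-0.00125],[0,0,0]],
  [1,[0,0,-0.0025],[0,0,0]],
  [1,[0,0,-0.0025],[0,0,0]],
  [1,[0,0,-0.0025],[0,0,0]],
])

```text
t: 11.33
tool_pos: [0.5586, 0.303, 0.1749]
tool_rot: [-1.851, -1.803, -0.682]
contact_force: [-2.2, -2.4, 6.1]
opening: 0.0451
grip_force: 103.5
```

Contact is made at about 8 N, allowing for the 2.2 N scraper weight. I'll hold briefly, then draw forward in stages, reading the force at each one.

Request:
jog_arm([
  [1,[0,0,0],[0,0,0]],
  [1,[0,0,0],[0,0,0]],
  [1,[0,0,0],[0,0,0]],
  [1,[0,0,0],[0,0,0]],
])

```text
t: 11.67
tool_pos: [0.5586, 0.303, 0.1749]
tool_rot: [-1.851, -1.803, -0.682]
contact_force: [-2.1, -2.2, 4.9]
opening: 0.0447
grip_force: 103.5
```

Request:
jog_arm([
  [1,[0,-0.006,0],[0,0,0]],
  [1,[-0.0005,-0.015,0],[0,0,0]],
  [1,[-0.001,-0.025,-0.0002],[0,0,0]],
  [1,[-0.0012,-0.037,-0.0004],[0,0,0]],
  [1,[-0.0016,-0.05,-0.0006],[0,0,0]],
])

```text
t: 12.08
tool_pos: [0.5581, 0.2831, 0.1745]
tool_rot: [-1.851, -1.802, -0.683]
contact_force: [-0.5, 4.9, 6.2]
opening: 0.045
grip_force: 103.0
```

```bash
python3 -c "
from h import *
scr()"
```

```text
t 12.0833 scraper [0.5557 0.2894 0.1099] rack [0.0009 0.0637 0.0019] zaxis [-0.0029 -0.0014  1.    ] F [-0.4688  4.8938  6.1785] q [ 0.0545  0.0047  1.8725  0.7294  1.2732 -0.1446]
```

Request:
jog_arm([
  [1,[-0.0004,-0.0125,-0.0002],[0,0,0]],
  [1,[-0.0008,-0.025,-0.0004],[0,0,0]],
  [1,[-0.0012,-0.0375,-0.0006],[0,0,0]],
  [1,[-0.0016,-0.05,-0.0008],[0,0,0]],
  [1,[-0.002,-0.0625,-0.001],[0,0,0]],
  [1,[-0.0024,-0.075,-0.0013],[0,0,0]],
])

```text
t: 12.58
tool_pos: [0.5569, 0.2528, 0.1738]
tool_rot: [-1.851, -1.801, -0.682]
contact_force: [-0.7, 3.4, 5.6]
opening: 0.045
grip_force: 103.0
```

Request:
jog_arm([
  [1,[-0.0004,-0.0125,-0.0004],[0,0,0]],
  [1,[-0.0008,-0.025,-0.0008],[0,0,0]],
  [1,[-0.0012,-0.0375,-0.0012],[0,0,0]],
  [1,[-0.0016,-0.05,-0.0016],[0,0,0]],
])

```text
t: 12.92
tool_pos: [0.5562, 0.2328, 0.1731]
tool_rot: [-1.851, -1.801, -0.682]
contact_force: [0.3, 4.1, 5.8]
opening: 0.0451
grip_force: 103.0
```

Request:
jog_arm([
  [1,[-0.0004,-0.0125,-0.0005],[0,0,0]],
  [1,[-0.0008,-0.025,-0.001],[0.001,0,0]],
  [1,[-0.0012,-0.0375,-0.0016],[0.001,0,0]],
  [1,[-0.0016,-0.05,-0.0022],[0.002,0,0]],
  [1,[-0.002,-0.0625,-0.0029],[0.002,0,0]],
  [1,[-0.0024,-0.075,-0.0036],[0.003,0,0]],
])

```text
t: 13.42
tool_pos: [0.5552, 0.2027, 0.1715]
tool_rot: [-1.845, -1.795, -0.689]
contact_force: [0.4, 3.4, 4.4]
opening: 0.0449
grip_force: 102.9
```

Request:
jog_arm([
  [1,[-0.0004,-0.0125,-0.0008],[0.001,0,0]],
  [1,[-0.0008,-0.025,-0.0016],[0.001,0,0]],
  [1,[-0.0012,-0.0375,-0.0024],[0.002,0,0]],
  [1,[-0.0016,-0.05,-0.0032],[0.002,0,0]],
])

```text
t: 13.75
tool_pos: [0.5544, 0.1827, 0.1702]
tool_rot: [-1.841, -1.791, -0.694]
contact_force: [-0.6, 4.6, 5.7]
opening: 0.045
grip_force: 103.0
```

```bash
python3 -c "
from h import *
scr()"
```

```text
t 13.75 scraper [0.5519 0.19   0.1057] rack [ 0.0003 -0.0357 -0.0023] zaxis [-0.0019 -0.017   0.9999] F [-0.5803  4.6221  5.6622] q [-0.1351 -0.0182  1.9082  0.7216  1.3881 -0.295 ]
```

Request:
jog_arm([
  [1,[-0.0004,-0.0125,-0.0009],[0.001,0,0]],
  [1,[-0.0008,-0.025,-0.0018],[0.002,0,0]],
  [1,[-0.0012,-0.0375,-0.0028],[0.002,0,0]],
  [1,[-0.0016,-0.05,-0.0038],[0.003,0,0]],
  [1,[-0.002,-0.0625,-0.0048],[0.003,0,0]],
  [1,[-0.0024,-0.075,-0.0058],[0.004,0,0]],
])

```text
t: 14.25
tool_pos: [0.5534, 0.1528, 0.1679]
tool_rot: [-1.832, -1.783, -0.704]
contact_force: [-0.1, 3.7, 5.3]
opening: 0.0451
grip_force: 103.0
```

Request:
jog_arm([
  [1,[-0.0004,-0.0125,-0.0011],[0.001,0,0]],
  [1,[-0.0008,-0.025,-0.0022],[0.001,0,0]],
  [1,[-0.0012,-0.0375,-0.0033],[0.002,0,0]],
  [1,[-0.0016,-0.05,-0.0044],[0.002,0,0]],
])

```text
t: 14.58
tool_pos: [0.5527, 0.1327, 0.1659]
tool_rot: [-1.828, -1.778, -0.708]
contact_force: [-0.2, 3.8, 5.3]
opening: 0.0448
grip_force: 103.0
```

```bash
python3 -c "
from h import *
scr()"
```

```text
t 14.5833 scraper [0.5502 0.1412 0.1016] rack [ 0.0001 -0.0846 -0.0064] zaxis [-0.0016 -0.0357  0.9994] F [-0.1576  3.8115  5.3386] q [-0.2337 -0.0064  1.9106  0.72    1.4458 -0.3775]
```

Request:
jog_arm([
  [1,[-0.0003,-0.01,-0.001],[0.001,0,0]],
  [1,[-0.0006,-0.02,-0.002],[0.001,0,0]],
  [1,[-0.001,-0.03,-0.003],[0.001,0,0]],
  [1,[-0.0013,-0.04,-0.004],[0.002,0,0]],
  [1,[-0.0016,-0.05,-0.005],[0.002,0,0]],
  [1,[-0.0019,-0.06,-0.006],[0.002,0,0]],
  [1,[-0.0023,-0.071,-0.007],[0.002,0,0]],
  [1,[-0.0023,-0.071,-0.007],[0.002,0,0]],
  [1,[-0.0023,-0.071,-0.007],[0.002,0,0]],
  [1,[-0.0023,-0.071,-0.007],[0.002,0,0]],
])

```text
t: 15.42
tool_pos: [0.5517, 0.1039, 0.163]
tool_rot: [-1.825, -1.776, -0.712]
contact_force: [-0.1, 1.0, 5.7]
opening: 0.0452
grip_force: 103.0
```

```bash
python3 -c "
from h import *
scr()
t=ctrl.get_image('top')[...,::-1]; s=ctrl.get_image('scene')[...,::-1]
cv2.imwrite('pics/s3.png',np.hstack([cv2.resize(s[250:450,270:470],(400,400),interpolation=2),cv2.resize(t[140:320,120:300],(400,400),interpolation=2)]))"
```

```text
t 15.4167 scraper [0.5492 0.1127 0.0987] rack [ 0.     -0.1131 -0.0093] zaxis [-0.0016 -0.0403  0.9992] F [-0.069   1.0291  5.6961] q [-0.287   0.005   1.9062  0.7113  1.4756 -0.4209]
```

View pics/s3.png

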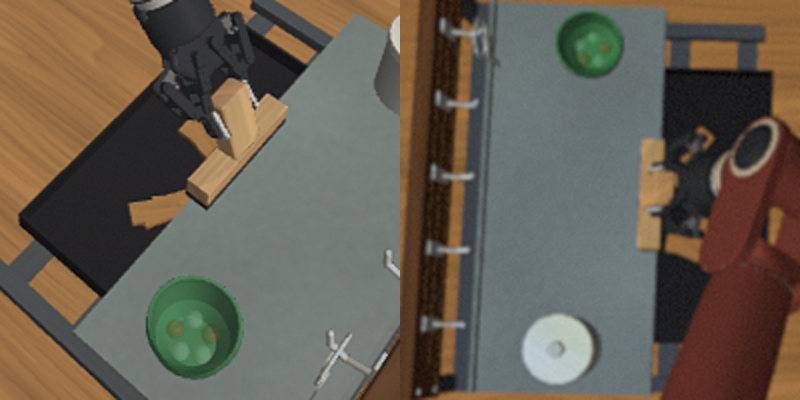

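The deck behind the scraper is clean and the chips are in front of it over the tray. The scraper sits at the front edge at about 8 N. I'll lift gently and check the tray.

Request:
jog_arm([
  [1,[0,0,0.005],[0,0,0]],
  [1,[0,0,0.012],[0,0,0]],
  [1,[0,0,0.02],[0,0,0]],
  [1,[0,0,0.03],[0,0,0]],
  [1,[0,0,0.045],[0,0,0]],
  [1,[0,0,0.08],[0,0,0]],
  [1,[0,0,0.15],[0,0,0]],
  [1,[0,0,0.22],[0,0,0]],
  [1,[0,0,0.3],[0,0,0]],
  [1,[0,0,0.35],[-0.012,0,0]],
  [1,[0,0,0.38],[-0.012,0,0]],
  [1,[0,0,0.38],[-0.012,0,0]],
])

```text
t: 16.52
tool_pos: [0.5532, 0.1043, 0.3192]
tool_rot: [-1.85, -1.807, -0.689]
contact_force: [0.1, -0.7, -1.5]
opening: 0.0451
grip_force: 102.5
```

Request:
jog_arm([
  [1,[0,-0.05,0],[0,0,0]],
  [1,[0,-0.12,0],[0,0,0]],
  [1,[0,-0.2,0],[0,0,0]],
  [1,[0,-0.3,0],[0,0,0]],
  [1,[-0.02,-0.4,0],[0,0,0]],
  [1,[-0.04,-0.5,0],[0,0,-0.01]],
  [1,[-0.06,-0.6,0],[0,0,-0.02]],
  [1,[-0.08,-0.7,0],[0,0,-0.03]],
  [1,[-0.1,-0.8,0],[0,0,-0.04]],
  [1,[-0.12,-0.87,0],[0,0,-0.05]],
  [1,[-0.14,-0.92,0],[0,0,-0.06]],
  [1,[-0.15,-0.95,0],[0,0,-0.07]],
])

```text
t: 17.52
tool_pos: [0.4906, -0.2777, 0.3119]
tool_rot: [-2.07, -1.603, -0.76]
contact_force: [0.9, 0.2, -1.5]
opening: 0.0448
grip_force: 102.5
```

```bash
python3 -c "
from h import *
p,S=scr(); go([.4673,-.3078,.03],YAW); go([.4673,-.3078,.004],YAW)
t=ctrl.get_image('top')[...,::-1]; s=ctrl.get_image('scene')[...,::-1]
cv2.imwrite('pics/s4.png',np.hstack([cv2.resize(s[200:460,180:440],(400,400),interpolation=2),cv2.resize(t[140:320,220:400],(400,400),interpolation=2)]))"
```

```text
t 17.5167 scraper [ 0.4894 -0.2708  0.2474] rack [-0.0477 -0.4983  0.1394] zaxis [ 0.0005 -0.0046  1.    ] F [ 0.9425  0.1756 -1.5463] q [-0.9114  0.0617  1.5781  0.5754  1.9104 -0.577 ]
shift [-0.0551 -0.0918 -0.5433] turn [-0.0015 -0.0002  0.0018] deg 0.4193434674460623
shift [-0.0551 -0.0918 -0.6083] turn [-0.0015 -0.0002  0.0018] deg 0.4193434674460623
```

View pics/s4.png

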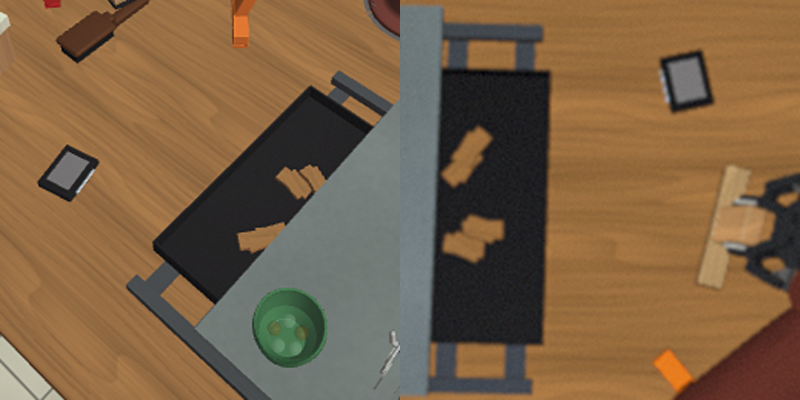

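All four chips are in the tray in two overlapping pairs, and the deck is clear. I'll put the scraper back where it stood.

Request:
jog_arm([
  [1,[-0.02,-0.03,-0.05],[0,0,0]],
  [1,[-0.04,-0.06,-0.13],[0,0,0]],
  [1,[-0.055,-0.092,-0.21],[-0.0015,0,0.002]],
  [1,[-0.055,-0.092,-0.29],[-0.0015,0,0.002]],
  [1,[-0.055,-0.092,-0.37],[-0.0015,0,0.002]],
  [1,[-0.055,-0.092,-0.44],[-0.0015,0,0.002]],
  [1,[-0.055,-0.092,-0.5],[-0.0015,0,0.002]],
  [1,[-0.055,-0.092,-0.55],[-0.0015,0,0.002]],
  [1,[-0.055,-0.092,-0.58],[-0.0015,0,0.002]],
  [1,[-0.055,-0.092,-0.6],[-0.0015,0,0.002]],
  [1,[-0.055,-0.092,-0.6],[-0.0015,0,0.002]],
  [1,[-0.055,-0.092,-0.6],[-0.0015,0,0.002]],
])

```text
t: 18.62
tool_pos: [0.4705, -0.3121, 0.0753]
tool_rot: [-2.064, -1.621, -0.756]
contact_force: [0.1, -0.0, -2.0]
opening: 0.045
grip_force: 102.5
```

```bash
python3 -c "
from h import *
p,S=scr(); go([.4673,-.3078,.001],YAW)"
```

```text
t 18.6167 scraper [ 0.4695 -0.3057  0.0106] rack [-0.0665 -0.5338 -0.0974] zaxis [-0.0033  0.0031  1.    ] F [ 0.1372 -0.0481 -2.017 ] q [-0.9664  0.3172  1.7057  0.507   1.6064 -0.8376]
shift [-0.005  -0.0058 -0.0241] turn [ 0.001   0.0011 -0.0019] deg 0.43030283863565233
```

Request:
jog_arm([
  [1,[0,0,-0.005],[0.001,0.001,0]],
  [1,[0,0,-0.01],[0.001,0.001,0]],
  [1,[0,0,-0.015],[0.001,0.001,0]],
  [1,[0,0,-0.019],[0.001,0.001,0]],
  [1,[0,0,-0.022],[0.001,0.001,0]],
  [1,[0,0,-0.024],[0.001,0.001,0]],
  [1,[0,0,-0.024],[0.001,0.001,0]],
  [1,[0,0,-0.024],[0.001,0.001,0]],
])

```text
t: 19.28
tool_pos: [0.47, -0.3124, 0.0651]
tool_rot: [-2.063, -1.616, -0.754]
contact_force: [-0.1, -0.7, -2.1]
opening: 0.0454
grip_force: 102.5
```

Request:
jog_arm([
  [1,[0,0,-0.00125],[0,0,0]],
  [1,[0,0,-0.0025],[0,0,0]],
  [1,[0,0,-0.0025],[0,0,0]],
  [1,[0,0,-0.0025],[0,0,0]],
])

```text
t: 19.62
tool_pos: [0.4701, -0.3125, 0.0647]
tool_rot: [-2.063, -1.617, -0.754]
contact_force: [-1.7, -0.2, 0.6]
opening: 0.045
grip_force: 102.9
```

```bash
python3 -c "
from h import *
p,S=scr()"
```

```text
t 19.6167 scraper [ 0.4689 -0.3059  0.0001] rack [-0.0671 -0.534  -0.1079] zaxis [ 0.0002 -0.0002  1.    ] F [-1.7418 -0.2078  0.6393] q [-0.9671  0.3348  1.7052  0.5059  1.5954 -0.8432]
```

The sole is standing on the bench. I'll open and draw back along the fingers' axis.

Request:
jog_arm([
  [0.2,[0,0,0],[0,0,0]],
  [0,[0,0,0],[0,0,0]],
  [-0.5,[0,0,0],[0,0,0]],
  [-1,[0,0,0],[0,0,0]],
  [-1,[0,0,0],[0,0,0]],
  [-1,[0,0,0],[0,0,0]],
  [-1,[0,0,0],[0,0,0]],
  [-1,[0,0,0],[0,0,0]],
  [-1,[0,0,0],[0,0,0]],
])

```text
t: 20.37
tool_pos: [0.47, -0.3123, 0.064]
tool_rot: [-2.063, -1.616, -0.754]
contact_force: [0.2, 0.2, -0.2]
opening: 0.0852
grip_force: 0.0
```

Request:
jog_arm([
  [-1,[-0.008,-0.03,0.038],[0,0,0]],
  [-1,[-0.016,-0.059,0.077],[0,0,0]],
  [-1,[-0.023,-0.088,0.115],[0,0,0]],
  [-1,[-0.031,-0.118,0.154],[0,0,0]],
  [-1,[-0.039,-0.147,0.192],[0,0,0]],
  [-1,[-0.047,-0.177,0.23],[0,0,0]],
  [-1,[-0.047,-0.177,0.4],[0,0,0]],
  [-1,[-0.047,-0.177,0.4],[0,0,0]],
  [-1,[-0.047,-0.177,0.4],[0,0,0]],
])

```text
t: 21.12
tool_pos: [0.4528, -0.3858, 0.2314]
tool_rot: [-2.069, -1.627, -0.756]
contact_force: [0.6, -0.7, 1.4]
opening: 0.0854
grip_force: 0.0
```

```bash
python3 -c "
from h import *
t=ctrl.get_image('top')[...,::-1]; s=ctrl.get_image('scene')[...,::-1]
cv2.imwrite('pics/s5.png',np.hstack([cv2.resize(s[150:410,180:440],(400,400),interpolation=2),cv2.resize(t[140:320,220:400],(400,400),interpolation=2)]))"
```

```text
(no output)
```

View pics/s5.png

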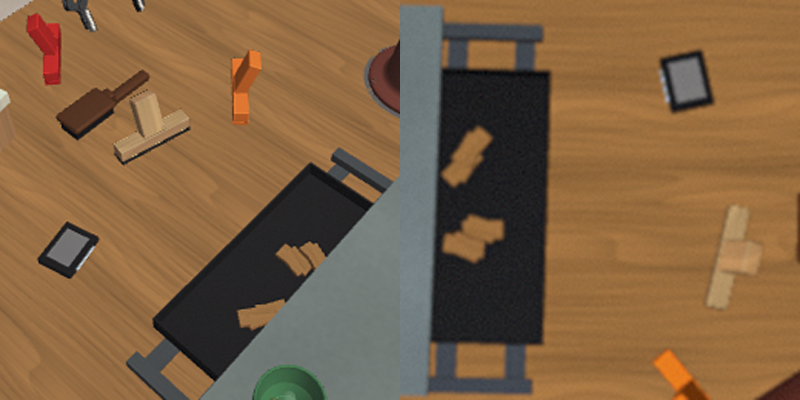

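The scraper stands upright on the bench, the chips rest in the tray, and nothing else has moved. Handing in.

```bash
python3 -c "
from station import ctrl
print(ctrl.finish_job())"
```

```text
the job is handed in; nothing more can be done
None
```

I handed in the job at about 21 s: all four chips lie in the boot tray, the scraper stands upright and released on the bench clear of the tray, and nothing else looked moved in the last pictures; the judge's verdict was not shown.

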